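Feed a used battery into the lever-lid collecting bin

ROBOT

A 6-joint arm with a two-finger parallel gripper is mounted at the origin on a cart in front of the work surface, level with it; the furniture and walls round the work are solid. World frame = base frame: x ahead of the robot, y to its left, z up, the work surface at z = 0. Lengths are in m, angles in rad, forces in N, time in s.
With the tool pointing down it reaches from about 0.425 to 0.95 m from the base axis. Payload 3.5 kg.
Tool frame: the origin (TCP) lies at the very end of the fingers, on their centre line; the grasp point (between the pads) lies 19 mm behind it; z points along the fingers, y is the line along which they close (so a half turn about z gives the same grasp; the last joint's range is limited). The gripper opens to 85 mm and grips with 20 to 120 N. Pads are 22 mm wide; open, the fingers measure 114 mm over their backs; the gripper's body (76 mm by 85 mm) begins 54 mm behind the grasp point. The pads swing forward as they close: fully open they stand 13 mm farther back than shut.
Start: joints at [-1.389, 0.286, 1.577, -0, 1.279, -0.15], TCP at [0.22, -0.638, 0.211] pointing down, gripper open.
Joint ranges: [-2.77, 2.77], [-0.9, 2.22], [0.21, 2.48], [-1.53, 4.67], [0.24, 2.81], [-2.84, 2.84]. Speed limits (rad/s): [2.79, 2.79, 3.14, 3.14, 3.14, 3.14].

INTERFACE

Orientations are given as a unit quaternion [w, x, y, z].
In Python, from cell import env gives the robot as it stands. The module is installed in compiled form; this text tells all that it offers.
- The arm moves only by the tool jog_arm, never from a script. Its argument "rows" is one flat list of numbers, 7 for each row, row after row: the turn, a rotation vector about the tool's x, y, z in degrees, then the shift along the tool's x, y, z in m, then the opening in per cent of the stroke, from 0 (shut) to 100 (fully open). In form: [wx, wy, wz, x, y, z, grip, wx, wy, wz, x, y, z, grip, ...]. A call has 1 to 20 rows; each row shifts and turns the commanded pose from where the row before left it, along the tool's axes as they then stand; what a row does not reach is not made up. A row lasts 1/8 s, in which the tool goes at most 62.5 mm and 10.7 degrees, less where a joint would pass 70% of its speed; a pose out of reach is approached as far as the arm can. A call is refused whole if a number of a shift passes 0.0625 or a number of a turn 10.7, either way. A call with a gripper value outside its range is refused whole. The fingers move at their own pace and stop on an object; "newtons" is the grip in N (left out, the last holds). Time passes only in rows, so rows that do not move let the fingers close. It gives the time, the measured TCP pose, the force, the opening and the grip force at its end, in the units of the state.
- env.state(): the state, without advancing time (a new reading comes with each control period).
- env.snapshot(name): name is "scene" or "side" or "wrist"; returns a dict with "pixels" (384x512x3 uint8, red, green, blue), "vfov" (degrees; the focal length in pixels is half the picture's height over the tangent of half this angle, whatever the lens; pixels are square), "cx", "cy" (the principal point, pixels), "rvec" (rotation vector, rad) and "tvec" (3), from world to camera coordinates, as OpenCV has them. Camera axes: x right, y down, z forward; pixel columns grow to the right and rows downward; lengths in m; the calibration is good to about 2 mm. A picture is of the moment at which its call begins. There is no depth.
- env.close_job(): hands the job in; it is judged then, once.
Trained networks look in the newest picture that a camera, given by its name, has taken for a name from the list of things; names that differ only in an ending like _2 or _b are one class to them, and where a whole thing is asked for, a point or a joint stands for the part that bears it (a point fixed in the world has none). Each returns a list of dicts, best first, with "p" (0 to 1); they miss things now and then, are a little off and sometimes report something else, mostly with a low value. They report only what shows in the picture. A call takes as long as a camera call.
- env.find_in(name, camera): "bbox" ([left, top, right, bottom] in pixels, round what is visible of it).
The state is a dict: "clock": time; "joint_pos": joint angles; "dq": joint speeds; "tau": joint torques, N m; "eef_pos": TCP position; "ee_rot": TCP orientation; "force": force on the tool from outside, world axes, zero at the start; "torque": the same for the moment, N m; "finger_gap": opening from 0.0 (shut) to 1.0 (fully open); "grasp_force": force on a finger pad.
Only numpy, scipy, OpenCV 4.12 (cv2) and the standard library are available. Lean on these libraries where they do the work, as an engineer would, in place of code of your own. Each camera call takes 0.05 s, during which the arm holds its last target. There are 200 camera calls.

TASK

Put the used battery away without picking it up: press the yellow lever pad on the battery bin all the way down, so that the lid rises and the battery waiting on the chute rolls into the bin by itself, and keep it down until the battery is inside. Then let the lever up slowly, taking two seconds or more, with your fingers on it all the way so that the lid comes down without slamming, and leave the lid shut. Work the lid only through the lever; do not touch the lid or the battery, and leave everything else on the table where it is.

Things in the scene. Friction and masses are not known exactly. Their poses are not given: they have to be found in the camera images.
- bin: green metal collecting bin for used batteries, screwed to the table, 124 x 130 mm and 100 mm high, on a steel foot plate 180 x 190 mm; origin at the table surface under its centre. Its own +y side has an aluminium chute (64 mm wide, at its x = -25 mm, reaching out to y = 165 mm) that slopes down 15 degrees into the bin; its own -y side carries the lever; its own +x side has the lid's hinge. Its front (-x) roughly faces the robot
- pad_top (a point): centre of the top of the yellow ribbed lever pad (36 mm across, 32 mm along the lever). At rest it lies at x = -160, y = -84, z = 112 mm in the bin's frame, sloping down 12 degrees towards the bin; fully pressed it is 50 mm lower, at nearly the same x and y (it shifts less than 8 mm along x), sloping 12 degrees the other way. Pressing takes about 6 to 7 N straight down, against a spring and the lid; let go, it springs up and the lid slams
- lever (a joint): angle of the lever about its pivot on the bin's -y side, rad: 0 at rest (pad up), 0.42 at its stop (pad fully down); the pad is 120 mm in front of the pivot
- lid (a joint): angle of the lid, rad: 0 shut, 1.01 with the lever fully down; a link rod makes it follow the lever at about 2.4 times the lever's angle. The battery is free to roll in from about 0.5
- lid_top (a point): centre of the top of the green lid of the bin, an upside-down tray 132 x 142 mm and 29 mm deep, its top 131 mm above the table when shut; its hinge line is at the bin's rear, 104 mm above the table. Its +y skirt holds the battery back on the chute; not to be touched
- cell_mid (a point): centre of the used battery, a dark blue cell 26 mm in diameter and 50 mm long that lies on the chute, its axis along the bin's x, leaning on the lid's skirt. Inside the bin it lies on the floor, 8 mm above the table
- spool_navy: bystander: spool of navy thread, 38 mm wide, 42 mm high, standing in front of the bin; origin under its centre
- cell_aa: bystander: red AA battery lying, 14 x 50 x 14 mm; origin under its centre
- ink_red: bystander: ink jar with a red band, 46 mm wide, 57 mm high, standing beside the lever; origin under its centre
- marker_pink: bystander: pink marker lying, 135 mm long; origin under its centre
- measuring_cup: bystander: clear measuring cup, 54 mm wide, 54 mm high; origin under its centre
- pliers: bystander: red-handled pliers lying, 180 mm long; origin under its centre
- glue_stick: bystander: white glue stick standing, 21 mm wide, 89 mm high; origin under its centre
- used_cell: the same battery (its origin is at the centre of one end face); not to be touched

How it is judged:
On the way, in this order (a step that is already met when the one before it is completed fails the run):
1. the lever holds the lid open (at least 0.85 rad of 1.01) and the battery has rolled into the bin (value of joint lid above 0.85 rad and x of cell_mid in the frame of bin between -0.06 and 0.06 m and y of cell_mid in the frame of bin between -0.063 and 0.063 m and height (world z) of cell_mid below 0.06 m), for 0.2 s.
2. the lid is down again with the battery inside (value of joint lid below 0.04 rad and x of cell_mid in the frame of bin between -0.06 and 0.06 m and y of cell_mid in the frame of bin between -0.063 and 0.063 m and height (world z) of cell_mid below 0.06 m), for 0.2 s.
At the end, for the whole second after the job is handed in: The lid is shut (under 0.04 rad), the lever up (under 0.03 rad), both at rest, and the battery inside the bin (centre within the walls, below 60 mm), after the lid stood open 0.85 rad or more with the battery in. The lid never fell faster than 1.6 rad/s; no bystander moved over 20 mm (all of step 2 and value of joint lever below 0.03 rad and linear speed of lid below 0.02 m/s); the robot touches nothing.
It fails at once if the lid slams or drops (falls faster than 1.6 rad/s) (velocity of joint lid below -1.6 rad/s).
It fails at once if the lid is touched by the robot (over 0.5 N) (contact force between any of the fingers, the arm and lid above 0.5 N).
It fails at once if the battery is lifted (height (world z) of cell_mid above 0.135 m).
It fails at once if the battery is touched by the robot (over 0.3 N) (contact force between any of the fingers, the arm and used_cell above 0.3 N).
It fails at once if a bystander is moved more than 20 mm (distance of any of spool_navy, cell_aa, ink_red, marker_pink, measuring_cup, pliers, glue_stick from where it was at the start of the episode above 0.02 m).
It also fails if it takes over 43 s, if anything falls off the work surface, if the arm or the gripper's body presses on something with over 40 N, if the wrist force passes 120 N, or if a joint passes its speed limit or range.

## Working session

There is one attempt and no reset: what is moved stays moved. The work goes in short steps, Python scripts to look and compute and a tool call to move; the robot and the scene stay as the last step left them, time stands still between calls to the robot, and variables do not carry over. Pictures are saved under pics/ and viewed, at most 10 in all, crops included, and the job is handed in when it is done.

Besides the shell and the picture viewer there is one more tool, called after "Call:" by a JSON object that holds its "op" and its "data", one argument or row to a line. jog_arm: Moves the arm, as the interface text tells. Its arguments: {"type":"object","properties":{"rows":{"type":"array","items":{"type":"number"}},"newtons":{"type":"number"}},"required":["rows"]}

```bash
mkdir -p pics; cat > h.py <<'E'
from cell import env
import numpy as np, cv2
def snap(n,f=None):
    s=env.snapshot(n)
    if f: cv2.imwrite('pics/'+f,s['pixels'][:,:,::-1])
    R=cv2.Rodrigues(np.array(s['rvec'],float))[0]; t=np.array(s['tvec'],float).ravel()
    fl=192/np.tan(np.radians(s['vfov'])/2)
    return s,R,t,fl
def ray(c,u,v):
    s,R,t,fl=c
    return -R.T@t, R.T@np.array([(u-s['cx'])/fl,(v-s['cy'])/fl,1])
def atz(c,u,v,z):
    o,d=ray(c,u,v); return o+d*(z-o[2])/d[2]
def proj(c,p):
    s,R,t,fl=c; q=R@np.array(p)+t; return q[:2]/q[2]*fl+[s['cx'],s['cy']]
E
python3 - <<'E'
from h import *
for n in('scene','side'):
    c=snap(n,n+'0.png'); print(n,(-c[1].T@c[2]).round(3))
    for k in('bin','pad_top','lid_top','cell_mid','spool_navy','ink_red','measuring_cup','glue_stick'):
        print(k,[(np.round(r['bbox']).tolist(),round(r['p'],2)) for r in env.find_in(k,n)[:2]])
print(env.state())
E
```

```text
scene [-0.343  0.713  0.777]
bin [([190.0, 160.0, 302.0, 242.0], 0.75), ([201.0, 157.0, 266.0, 198.0], 0.33)]
pad_top [([268.0, 183.0, 305.0, 187.0], 0.57)]
lid_top [([201.0, 158.0, 265.0, 199.0], 0.68)]
cell_mid [([214.0, 185.0, 230.0, 190.0], 0.65)]
spool_navy [([260.0, 219.0, 272.0, 238.0], 0.5)]
ink_red [([285.0, 191.0, 298.0, 204.0], 0.57)]
measuring_cup []
glue_stick []
side [0.027 0.922 0.594]
bin [([204.0, 170.0, 297.0, 243.0], 0.61)]
pad_top [([264.0, 178.0, 297.0, 187.0], 0.67), ([214.0, 170.0, 264.0, 196.0], 0.63)]
lid_top [([212.0, 170.0, 266.0, 197.0], 0.97)]
cell_mid [([230.0, 190.0, 245.0, 202.0], 0.51)]
spool_navy [([276.0, 216.0, 290.0, 230.0], 0.44)]
ink_red [([275.0, 187.0, 289.0, 200.0], 0.57)]
measuring_cup [([342.0, 187.0, 356.0, 207.0], 0.79)]
glue_stick [([349.0, 170.0, 358.0, 186.0], 0.57)]
{'clock': 0.9, 'joint_pos': array([-1.38899435e+00,  2.86269321e-01,  1.57672010e+00, -4.65988509e-06,
        1.27864336e+00, -1.49979147e-01]), 'dq': array([ 2.12373387e-04,  9.43914012e-04,  2.57267460e-03,  2.82588505e-03,
       -8.26833085e-04,  2.95361970e-05]), 'tau': array([ 9.10974650e-04, -4.05955195e+01, -2.92946112e+01, -1.03646175e-04,
        4.55357449e-04,  4.06531640e-06]), 'eef_pos': array([ 0.21989999, -0.63814031,  0.21063444]), 'ee_rot': array([-2.00265955e-05,  9.86271577e-01,  1.65131392e-01, -2.55016092e-06]), 'force': array([ 0.51131752, -0.35934031, -0.22791564]), 'torque': array([-0.02965196, -0.02503184,  0.01377381]), 'grasp_force': 0.0, 'finger_gap': 1.0000478524597487}
```

View pics/scene0.png

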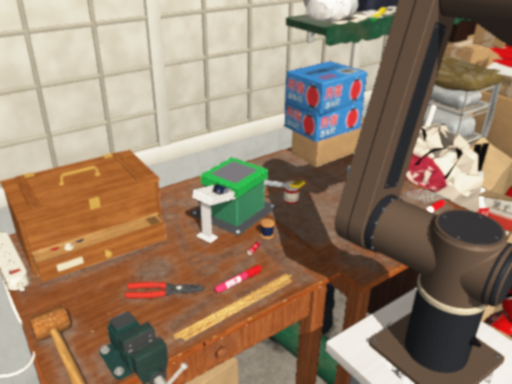

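View pics/side0.png

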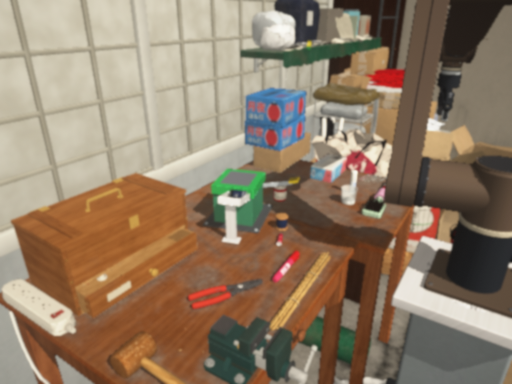

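The scene view shows the bin at about (235,195), with the chute to the left, the yellow pad at about (298,184), the ink jar at (291,197) and the spool at (266,228). The side view shows the same arrangement. The bin is small in both, so I'll enlarge the crops.

```bash
python3 - <<'E'
import cv2,numpy as np
a=cv2.imread('pics/scene0.png')[150:250,185:318]; b=cv2.imread('pics/side0.png')[160:260,195:328]
f=lambda i:cv2.resize(i,None,fx=3,fy=3,interpolation=cv2.INTER_CUBIC)
a=cv2.resize(a,(798,600),interpolation=cv2.INTER_CUBIC);b=cv2.resize(b,(798,600),interpolation=cv2.INTER_CUBIC)
cv2.imwrite('pics/a1.png',a);cv2.imwrite('pics/b1.png',b)
E
```

```text
(no output)
```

View pics/a1.png

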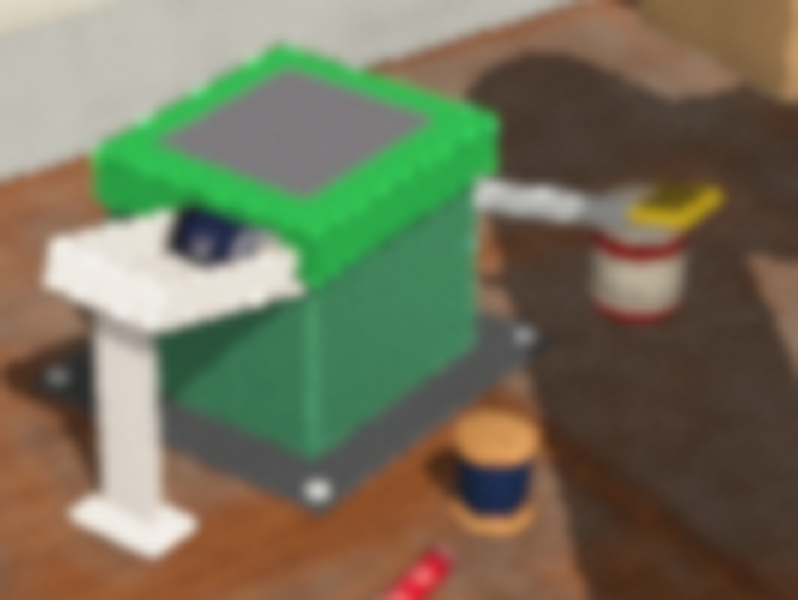

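View pics/b1.png

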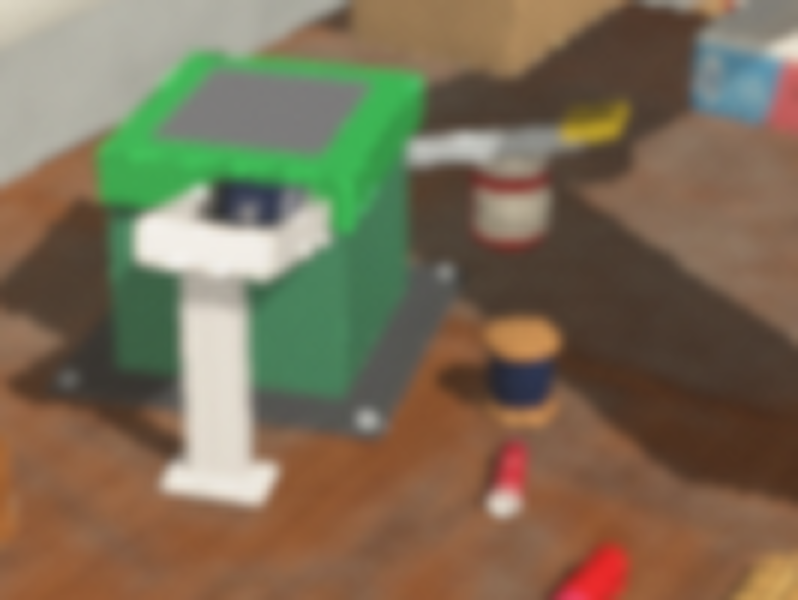

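The crops show the lid's corners, the foot plate's corners, the pad (scene crop 677,207; side crop 597,122), the ink jar just below and in front of the pad, and the spool. I'll fit the bin pose from these points.

```bash
python3 - <<'E'
from h import *
from scipy.optimize import least_squares
A=snap('scene');B=snap('side')
F=[(-66,71,131),(66,71,131),(66,-71,131),(-66,-71,131),(-90,95,4),(-90,-95,4),(-160,-84,112)]
a=[(310,235),(97,150),(280,48),(497,120),(318,510),(545,335),(677,205)]
b=[(350,180),(103,148),(200,55),(425,75),(378,435),(455,262),(597,122)]
W=lambda p,P:np.array([p[0]+np.cos(p[2])*P[0]-np.sin(p[2])*P[1],p[1]+np.sin(p[2])*P[0]+np.cos(p[2])*P[1],P[2]])
def res(p,full=0):
    r=[]
    for P,u,v in zip(F,a,b):
        w=W(p,np.array(P)/1000)
        r+=[proj(A,w)-(np.array([185,150])+np.array(u)/6),proj(B,w)-(np.array([195,160])+np.array(v)/6)]
    return np.array(r) if full else np.ravel(r)
p=least_squares(res,[.8,0.1,.3],loss='soft_l1').x
print(p,np.degrees(p[2]));print(res(p,1).round(1).reshape(-1,4))
for P in F[-1:]: print('pad',W(p,np.array(P)/1000))
# triangulate pad, ink, spool
def tri(ca,cb):
    o1,d1=ray(A,*ca);o2,d2=ray(B,*cb)
    s=np.linalg.lstsq(np.c_[d1,-d2],o2-o1,rcond=None)[0];return (o1+d1*s[0]+o2+d2*s[1])/2
print('padtri',tri((185+677/6,150+205/6),(195+597/6,160+122/6)))
print('ink base',atz(A,185+638/6,150+312/6,.0),atz(B,195+512/6,160+238/6,0))
print('spool',atz(A,185+497/6,150+435/6,.042),atz(B,195+523/6,160+335/6,.042))
E
```

```text
[0.6739051  0.03152677 0.29781389] 17.06347891001335
[[-0.1  0.3 -0.1 -0.7]
 [-1.5 -0.  -1.2 -0.3]
 [ 0.  -0.6 -1.  -1.5]
 [-0.2  0.  -0.1 -0.8]
 [ 0.2  1.   0.9 -0.3]
 [ 1.8  1.2  3.2  0.8]
 [-0.3 -0.2  0.3 -1.6]]
pad [ 0.54559647 -0.09572453  0.112     ]
padtri [ 0.55056992 -0.10202951  0.10490941]
ink base [ 0.61963523 -0.14256782  0.        ] [ 0.62003295 -0.13660427  0.        ]
spool [0.52173536 0.02471686 0.042     ] [0.51825521 0.03128731 0.042     ]
```

Call:
{"op": "jog_arm", "data": {
  "rows": [0, 0, 0, 0, 0, -0.02, 0, 0, 0, 0, 0.0345, -0.029, -0.01, 0, 0, 0, 0, 0.0345, -0.029, 0, 0, 0, 0, 0, 0.0345, -0.029, 0, 0, 0, 0, 0, 0.0345, -0.029, 0, 0, 0, 0, 0, 0.0345, -0.029, 0, 0, 0, 0, 0, 0.0345, -0.029, 0, 0, 0, 0, 0, 0.0345, -0.029, 0, 0, 0, 0, 0, 0.0345, -0.029, 0, 0, 0, 0, 0, 0.0345, -0.029, 0, 0, 0, 0, 0, 0.0345, -0.029, 0, 0, 0, 0, 0, 0.0345, -0.029, 0, 0, 0, 0, 0, 0.0345, -0.029, 0, 0, 0, 0, 0, 0.0345, -0.029, 0, 0, 0, 0, 0, 0.0345, -0.029, 0, 0, 0, 0, 0, 0, 0, 0, 0, 0, 0, 0, 0, 0, 0, 0]
}}

```text
clock: 3.12
eef_pos: [0.5444, -0.0974, 0.2417]
ee_rot: [0.001, 0.986, 0.165, 0.0]
force: [-0.2, -0.1, 0.0]
finger_gap: -0.005
grasp_force: 0.0
```

```bash
python3 - <<'E'
from h import *
c=snap('wrist','w1.png')
st=env.state(); print(st['clock'],st['eef_pos'],st['ee_rot'],st['force'],st['finger_gap'])
for k in('pad_top','lid_top','ink_red','spool_navy'):
    for r in env.find_in(k,'wrist')[:2]:
        b=r['bbox']; print(k,np.round(b),round(r['p'],2),atz(c,(b[0]+b[2])/2,(b[1]+b[3])/2,{'pad_top':.112,'lid_top':.131,'ink_red':.057,'spool_navy':.042}[k]).round(4))
print('tcp px',proj(c,st['eef_pos']),'pred pad',proj(c,[.546,-.096,.112]))
E
```

```text
3.175 [ 0.54422135 -0.09778036  0.24147872] [4.60252276e-04 9.86321351e-01 1.64832819e-01 3.49516570e-04] [-0.31190945  0.32309352 -0.18800527] 0.0020987036664190375
pad_top [232.   0. 275. 186.] 0.75 [ 0.6213 -0.0712  0.112 ]
pad_top [304. 252. 344. 288.] 0.35 [ 0.4617 -0.2137  0.112 ]
lid_top [ 70.   0. 244.  76.] 0.88 [0.6365 0.0209 0.131 ]
ink_red [292.  90. 331. 127.] 0.61 [ 0.6271 -0.1407  0.057 ]
spool_navy [135. 128. 176. 157.] 0.6 [0.5251 0.0263 0.042 ]
spool_navy [ 69.   0. 242.  76.] 0.6 [0.6409 0.0524 0.042 ]
tcp px [253.8471514  229.77564277] pred pad [252.59087837 172.75278552]
```

View pics/w1.png

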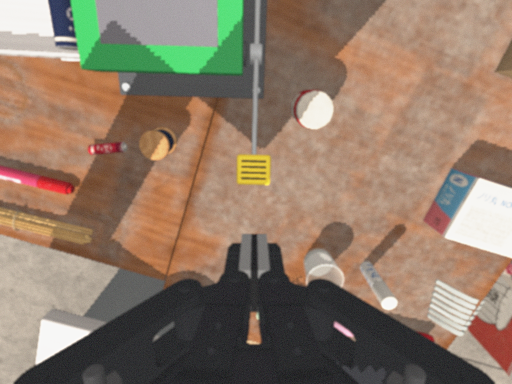

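The wrist view shows the pad at about (254,170), as predicted (253,173), and the path straight down is clear. I'll go down and press.

Call:
{"op": "jog_arm", "data": {
  "rows": [0, 0, 0, 0.002, 0, 0.03, 0, 0, 0, 0, 0, 0, 0.03, 0, 0, 0, 0, 0, 0, 0.03, 0, 0, 0, 0, 0, 0, 0.02, 0, 0, 0, 0, 0, 0, 0.01, 0, 0, 0, 0, 0, 0, 0.005, 0, 0, 0, 0, 0, 0, 0.005, 0, 0, 0, 0, 0, 0, 0.005, 0, 0, 0, 0, 0, 0, 0.005, 0, 0, 0, 0, 0, 0, 0.005, 0, 0, 0, 0, 0, 0, 0, 0]
}}

```text
clock: 4.75
eef_pos: [0.5458, -0.0962, 0.095]
ee_rot: [-0.0, 0.986, 0.165, -0.0]
force: [0.1, 0.5, 0.4]
finger_gap: -0.001
grasp_force: 0.0
```

```bash
python3 - <<'E'
from h import *
c=snap('wrist'); s=snap('side')
st=env.state(); print(st['clock'],st['eef_pos'],st['force'],st['torque'], proj(s,st['eef_pos']),proj(c,st['eef_pos']))
w=c[0]['pixels'][60:310,150:400,::-1]; u,v=proj(s,st['eef_pos']).astype(int)
q=s[0]['pixels'][160:240,220:320,::-1]
cv2.imwrite('pics/c2.png',np.hstack([cv2.resize(w,(400,400)),cv2.resize(q,(400,400),interpolation=cv2.INTER_CUBIC)]))
E
```

```text
4.85 [ 0.54623042 -0.09629114  0.09562216] [0.20595677 0.26774987 1.00822567] [ 0.04839828 -0.01555021  0.00706438] [294.53398521 183.24714113] [253.77028376 229.37482808]
```

View pics/c2.png

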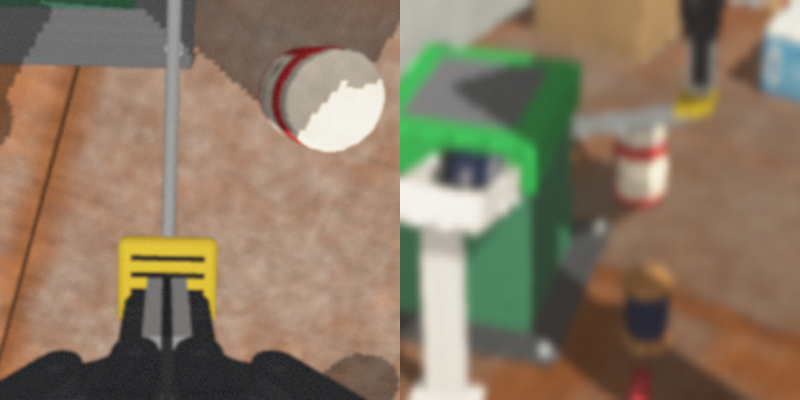

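The tips are over the pad's centre, the lid is still shut, and there is almost no force. I'll press on in small steps and watch it.

Call:
{"op": "jog_arm", "data": {
  "rows": [0, 0, 0, 0, 0, 0.005, 0, 0, 0, 0, 0, 0, 0.005, 0, 0, 0, 0, 0, 0, 0, 0]
}}

```text
clock: 5.22
eef_pos: [0.5463, -0.0969, 0.0865]
ee_rot: [0.001, 0.986, 0.165, -0.0]
force: [-2.9, -0.8, 6.3]
finger_gap: -0.003
grasp_force: 2.5
```

```bash
python3 - <<'E'
from h import *
c=snap('wrist'); s=snap('side')
st=env.state(); print(st['clock'],st['eef_pos'],st['force'],st['torque'], proj(s,st['eef_pos']))
w=c[0]['pixels'][60:310,150:400,::-1]
q=s[0]['pixels'][160:240,220:320,::-1]
cv2.imwrite('pics/c3.png',np.hstack([cv2.resize(w,(400,400)),cv2.resize(q,(400,400),interpolation=cv2.INTER_CUBIC)]))
E
```

```text
5.325 [ 0.54634757 -0.09688158  0.08671725] [-2.37973218 -1.67783872  5.32673378] [-0.11643021  0.43897981  0.03113703] [294.48247361 185.68025253]
```

View pics/c3.png

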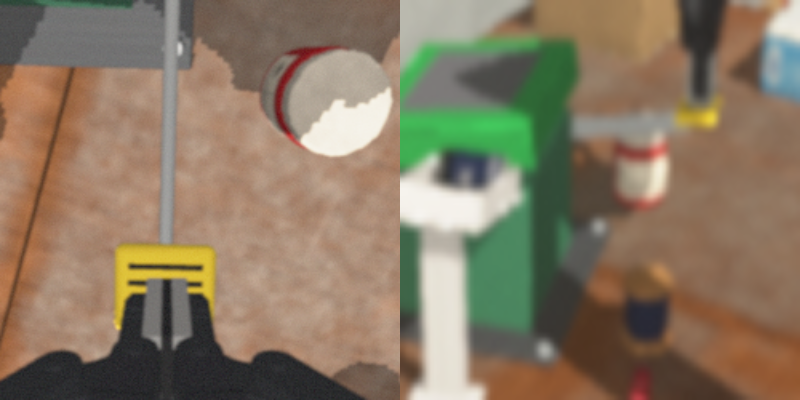

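Contact: force is about 6 N and the lid is beginning to rise. Pressing on towards the stop.

Call:
{"op": "jog_arm", "data": {
  "rows": [0, 0, 0, 0, 0, 0.005, 0, 0, 0, 0, 0, 0, 0.005, 0, 0, 0, 0, 0, 0, 0.005, 0, 0, 0, 0, 0, 0, 0.005, 0, 0, 0, 0, 0, 0, 0.004, 0, 0, 0, 0, 0, 0, 0, 0]
}}

```text
clock: 6.08
eef_pos: [0.5456, -0.0972, 0.0624]
ee_rot: [0.001, 0.986, 0.166, -0.001]
force: [-4.8, -1.9, 6.9]
finger_gap: -0.004
grasp_force: 3.3
```

Call:
{"op": "jog_arm", "data": {
  "rows": [0, 0, 0, 0, 0, 0.004, 0, 0, 0, 0, 0, 0, 0.004, 0, 0, 0, 0, 0, 0, 0, 0]
}}

```text
clock: 6.45
eef_pos: [0.5457, -0.0972, 0.0544]
ee_rot: [0.001, 0.986, 0.165, -0.001]
force: [-5.0, -2.2, 5.6]
finger_gap: 0.001
grasp_force: 3.3
```

```bash
python3 - <<'E'
from h import *
c=snap('wrist'); s=snap('side')
st=env.state(); print(st['clock'],st['eef_pos'],st['force'],st['torque'])
for n in('wrist','side','scene'):
  if n=='scene': snap(n)
  for k in('cell_mid','pad_top'): print(n,k,[(np.round(r['bbox']).tolist(),round(r['p'],2)) for r in env.find_in(k,n)[:2]])
w=c[0]['pixels'][60:310,150:400,::-1]
q=s[0]['pixels'][140:240,200:300,::-1]
cv2.imwrite('pics/c4.png',np.hstack([cv2.resize(w,(400,400)),cv2.resize(q,(400,400),interpolation=cv2.INTER_CUBIC)]))
E
```

```text
6.55 [ 0.54571788 -0.09724219  0.05451455] [-4.62716999 -2.3203672   6.11689127] [-0.35044156  0.78074832 -0.00591567]
wrist cell_mid [([175.0, 0.0, 197.0, 19.0], 0.93)]
wrist pad_top [([220.0, 0.0, 287.0, 262.0], 0.55)]
side cell_mid []
side pad_top [([265.0, 187.0, 299.0, 195.0], 0.49)]
scene cell_mid []
scene pad_top [([240.0, 169.0, 306.0, 202.0], 0.57)]
```

View pics/c4.png

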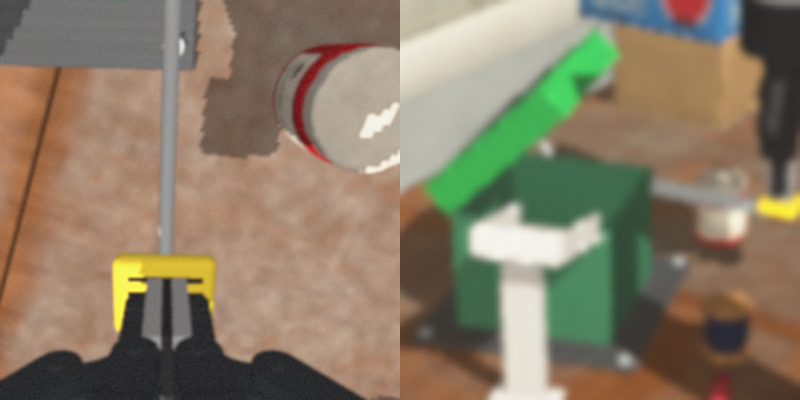

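The battery has left the chute and the lid is well open, though not quite fully. I'll press the rest of the way, following the pad's small shift towards the robot.

Call:
{"op": "jog_arm", "data": {
  "rows": [0, 0, 0, -0.001, 0, 0.004, 0, 0, 0, 0, -0.001, 0, 0.004, 0, 0, 0, 0, 0, 0, 0.003, 0, 0, 0, 0, 0, 0, 0, 0]
}}

```text
clock: 7.4
eef_pos: [0.5461, -0.0972, 0.0443]
ee_rot: [0.001, 0.986, 0.165, 0.002]
force: [-0.9, 0.5, 5.4]
finger_gap: 0.001
grasp_force: 3.0
```

Call:
{"op": "jog_arm", "data": {
  "rows": [0, 0, 0, 0, 0, 0.003, 0, 0, 0, 0, 0, 0, 0.003, 0, 0, 0, 0, 0, 0, 0, 0]
}}

```text
clock: 7.78
eef_pos: [0.5465, -0.0973, 0.0419]
ee_rot: [0.0, 0.986, 0.165, 0.001]
force: [-7.2, 3.7, 24.4]
finger_gap: 0.002
grasp_force: 12.1
```

It has reached the stop at 24 N. I'll hold there and check the battery.

Call:
{"op": "jog_arm", "data": {
  "rows": [0, 0, 0, 0, 0, 0, 0, 0, 0, 0, 0, 0, 0, 0, 0, 0, 0, 0, 0, 0, 0, 0, 0, 0, 0, 0, 0, 0, 0, 0, 0, 0, 0, 0, 0, 0, 0, 0, 0, 0, 0, 0]
}}

```text
clock: 8.52
eef_pos: [0.5465, -0.0973, 0.0419]
ee_rot: [0.0, 0.986, 0.165, 0.001]
force: [-8.7, 2.8, 23.7]
finger_gap: -0.002
grasp_force: 11.9
```

```bash
python3 - <<'E'
from h import *
st=env.state(); print(st['clock'],st['eef_pos'],st['force'])
for n in('wrist','side','scene'):
  c=snap(n)
  for r in env.find_in('cell_mid',n)[:2]:
    b=r['bbox'];w=atz(c,(b[0]+b[2])/2,(b[1]+b[3])/2,.015); d=w[:2]-[.674,.032];a=.298
    print(n,np.round(b),r['p'],w,'binxy',d[0]*np.cos(a)+d[1]*np.sin(a),-d[0]*np.sin(a)+d[1]*np.cos(a))
  q=c[0]['pixels'][:,:,::-1]
  if n=='scene': A=cv2.resize(q[130:230,180:280],(400,400),interpolation=cv2.INTER_CUBIC)
  if n=='wrist': B=cv2.resize(q[0:280,120:400],(400,400))
cv2.imwrite('pics/c5.png',np.hstack([A,B]))
E
```

```text
8.525 [ 0.5464888  -0.0972675   0.04191249] [-8.71345052  2.7656969  23.66152617]
wrist [169.   2. 186.  10.] 0.52 [ 0.653522   -0.01450046  0.015     ] binxy -0.03322839381817548 -0.038438462061859135
scene [261. 219. 271. 237.] 0.35 [0.5352585  0.02099021 0.015     ] binxy -0.1358591258619707 0.03021120887253006
```

View pics/c5.png

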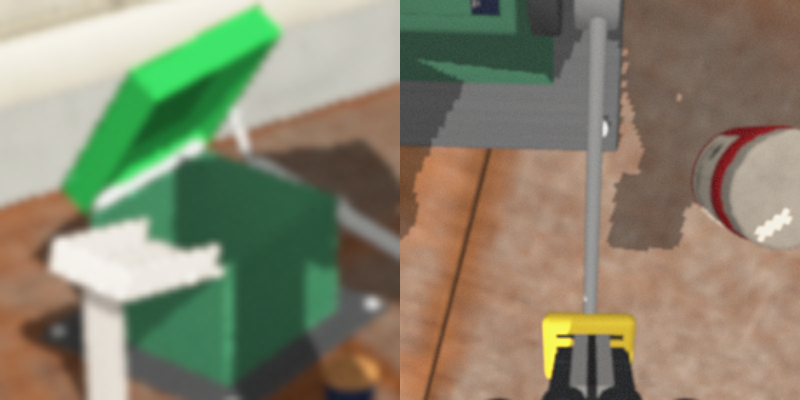

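The wrist view shows the battery inside the bin, at (-33,-38) mm in the bin's frame, and the lid is fully up. I'll let the lever up at 20 mm/s.

Call:
{"op": "jog_arm", "data": {
  "rows": [0, 0, 0, 0, 0, -0.0025, 0, 0, 0, 0, 0, 0, -0.0025, 0, 0, 0, 0, 0.001, 0, -0.0025, 0, 0, 0, 0, 0.001, 0, -0.0025, 0, 0, 0, 0, 0, 0, -0.0025, 0, 0, 0, 0, 0, 0, -0.0025, 0, 0, 0, 0, 0, 0, -0.0025, 0, 0, 0, 0, 0, 0, -0.0025, 0, 0, 0, 0, 0, 0, -0.0025, 0, 0, 0, 0, 0, 0, -0.0025, 0, 0, 0, 0, 0, 0, -0.0025, 0, 0, 0, 0, 0, 0, -0.0025, 0, 0, 0, 0, 0, 0, -0.0025, 0, 0, 0, 0, 0, 0, -0.0025, 0, 0, 0, 0, 0, 0, -0.0025, 0, 0, 0, 0, 0, 0, -0.0025, 0, 0, 0, 0, 0, 0, -0.0025, 0, 0, 0, 0, 0, 0, -0.0025, 0]
}}

```text
clock: 11.08
eef_pos: [0.5483, -0.0965, 0.0832]
ee_rot: [0.001, 0.986, 0.165, 0.003]
force: [3.6, 0.4, 5.1]
finger_gap: -0.001
grasp_force: 2.4
```

Call:
{"op": "jog_arm", "data": {
  "rows": [0, 0, 0, 0, 0, -0.0015, 0, 0, 0, 0, 0, 0, -0.0015, 0, 0, 0, 0, 0, 0, -0.0015, 0, 0, 0, 0, 0, 0, -0.0015, 0, 0, 0, 0, 0, 0, -0.0015, 0, 0, 0, 0, 0, 0, -0.0015, 0, 0, 0, 0, 0, 0, -0.0015, 0, 0, 0, 0, 0, 0, -0.0015, 0, 0, 0, 0, 0, 0, -0.0015, 0, 0, 0, 0, 0, 0, -0.0015, 0, 0, 0, 0, 0, 0, 0, 0]
}}

```text
clock: 12.45
eef_pos: [0.5447, -0.096, 0.0954]
ee_rot: [-0.001, 0.986, 0.165, -0.002]
force: [-0.3, 0.2, -0.1]
finger_gap: -0.0
grasp_force: 0.0
```

Contact is gone at the rest height, the same as when it was first touched. I'll lift clear and check.

Call:
{"op": "jog_arm", "data": {
  "rows": [0, 0, 0, 0, 0, -0.004, 0, 0, 0, 0, 0, 0, -0.01, 0, 0, 0, 0, 0, 0, -0.03, 0, 0, 0, 0, 0, 0, -0.04, 0, 0, 0, 0, 0, 0, -0.04, 0, 0, 0, 0, 0, 0, 0, 0, 0, 0, 0, 0, 0, 0, 0]
}}

```text
clock: 13.32
eef_pos: [0.5458, -0.0962, 0.2203]
ee_rot: [-0.0, 0.986, 0.165, -0.0]
force: [1.1, 1.0, -0.2]
finger_gap: -0.002
grasp_force: 0.0
```

```bash
python3 - <<'E'
from h import *
st=env.state(); print(st['clock'],st['eef_pos'],st['force'])
o=[]
for n,y,x in(('side',160,195),('scene',150,185)):
  c=snap(n);q=c[0]['pixels'][:,:,::-1]
  o.append(cv2.resize(q[y:y+100,x:x+130],(400,308),interpolation=cv2.INTER_CUBIC))
cv2.imwrite('pics/c6.png',np.hstack(o))
E
```

```text
13.325 [ 0.54581783 -0.09619304  0.22031325] [ 1.06507613  0.95013692 -0.20428298]
```

View pics/c6.png

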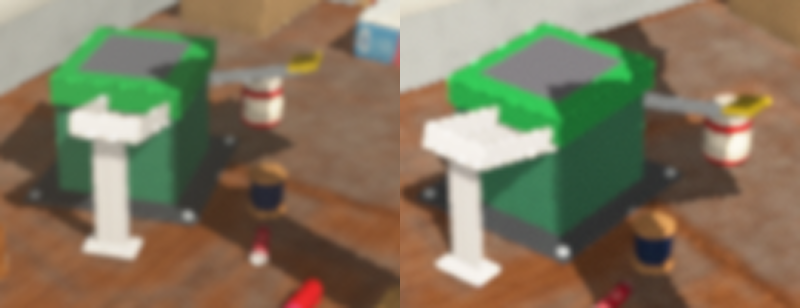

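The lid is shut, the lever is up, the chute is empty and the bystanders haven't moved. Handing in.

```bash
python3 -c "
from cell import env
print(env.close_job())"
```

```text
the job is handed in; nothing more can be done
None
```

The job is handed in at about 13 s: the battery rolled into the bin, the lever came up slowly (about 3.5 s) under the fingers, and the last pictures show the lid shut, the lever up and the nearby bystanders in place; the hand-in gave no verdict.

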